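# Fit the missing return spring on a jeweller's die set

## Robot

A 6-joint arm with a two-finger parallel gripper is mounted at the origin on the work surface. World frame = base frame: x ahead of the robot, y to its left, z up, the work surface at z = 0. Lengths are in m, angles in rad, forces in N, time in s.
With the tool pointing down it reaches from about 0.375 to 0.925 m from the base axis. Payload 5.7 kg.
Tool frame: the origin (TCP) lies between the finger pads; the fingertips stand 22 mm ahead of it and the grasp point (between the pads) lies 3 mm ahead of it; z points along the fingers, y is the line along which they close (so a half turn about z gives the same grasp; the last joint's range is limited). The gripper opens to 85 mm and grips with 20 to 120 N. Pads are 22 mm wide; open, the fingers measure 114 mm over their backs; the gripper's body (76 mm by 85 mm) begins 54 mm behind the grasp point. The pads swing forward as they close: fully open they stand 13 mm farther back than shut.
Start: joints at [1.048, 0.359, 1.51, -0, 1.272, -0.115], TCP at [0.238, 0.551, 0.253] pointing down, gripper open.
Joint ranges: [-2.97, 2.97], [-1.01, 2.36], [0.21, 2.38], [-0.96, 4.11], [0.2, 2.71], [-2.98, 2.98]. Speed limits (rad/s): [2.39, 2.39, 3.14, 3.14, 3.14, 3.14].

## Interface

Orientations are given as a rotation vector (axis times angle).
In Python, from cell import manip, imaging, order gives the robot as it stands.
- The arm moves only by the shell command python3 -m inch 'ROWS' [FORCE]. ROWS is text: rows parted by semicolons, each of 5 numbers parted by spaces: the finger opening in mm, from 0 to 85.4, then the shift along the tool's x, y, z in units of 40 mm (1.0 is 40 mm), then the turn about the tool's z in units of 5 degrees (1.0 is 5 degrees). In form: hand tx ty tz spin; .... A call has 1 to 10 rows; each row is the pose to reach, as a shift and turn from the pose commanded when the call began, along the tool's axes at that moment; what a row does not reach only later rows make up. A row lasts 1/8 s, in which the tool goes at most 62.5 mm and 10.7 degrees, less where a joint would pass 70% of its speed; a pose out of reach is approached as far as the arm can. A call with a gripper value outside its range is refused whole. The fingers move at their own pace and stop on an object; FORCE is the grip in N (left out, the last holds). Time passes only in rows, so rows that repeat a pose let the fingers close. It gives the time, the measured TCP pose, the force, the opening and the grip force at its end, in the units of the state.
- manip.sense(): the state, without advancing time (a new reading comes with each control period).
- imaging.grab_frame(name): name is "scene" or "top" or "wrist"; returns a dict with "pixels" (384x512x3 uint8, red, green, blue), "fx", "fy", "cx", "cy" (pixels), "extrinsics" (4x4, takes a point from world to camera coordinates). Camera axes: x right, y down, z forward; pixel columns grow to the right and rows downward; lengths in m; the calibration is good to about 2 mm. A picture is of the moment at which its call begins. There is no depth.
- order.job_done(): hands the job in; it is judged then, once.
The state is a dict: "clock": time; "joints": joint angles; "joint_vel": joint speeds; "joint_torque": joint torques, N m; "tool_pos": TCP position; "ee_rot": TCP orientation; "force": force on the tool from outside, world axes, zero at the start; "moment": the same for the moment, N m; "opening": finger opening in m; "grip_force": force on a finger pad.
Only numpy, scipy, OpenCV 4.12 (cv2) and the standard library are available. Lean on these libraries where they do the work, as an engineer would, in place of code of your own. Each camera call takes 0.05 s, during which the arm holds its last target. There are 200 camera calls.

## Task

The small die set on the bench has a return spring on one of its two guide rods; the other rod is bare. Of the three loose springs, pick the one that matches the fitted spring (same height and same width), hold it upright, thread it over the bare rod, twisting a little should a coil catch, and lower it gently, without dropping it, until it stands fully down on the base plate round the rod; then let go. Leave the other two loose springs standing where they are.

Things in the scene. Friction and masses are not known exactly. Their poses are not given: they have to be found in the camera images.
- spring_mid (a point): the right loose spring, twin of the fitted one: stiff bright steel coil spring standing upright on the bench, 65 mm tall, 40 mm outside and 30 mm inside diameter, 4 mm wire, flat closed end coils, about 80 g; it does not give when handled. The point is its centre, on the axis, 32.5 mm above its foot; z along its axis
- rod_tip (a point): top of the die set's bare guide rod, on its axis: a vertical rod 14 mm thick with a tapered end, 45 mm tall above the top of the dark steel base plate (210 x 110 x 20 mm, fixed, turned any way). z up; y points away from the other rod, 124 mm off in -y, with the fitted spring (top 65 mm above the plate). A flat die 6 mm high, 40 mm wide, lies midway between the rods
- short_spring_mid (a point): a loose spring of the same 40 mm width but only 35 mm tall, standing upright on the bench: not to be used. The point is its centre, half-way up
- thin_spring_mid (a point): a loose spring just as tall, 65 mm, but only 23 mm wide, standing upright on the bench: not to be used. The point is its centre, half-way up

How it is judged:
On the way:
1. the spring, still held by the fingers, is over the bare rod and within 20 mm of standing on the plate (horizontal distance between spring_mid and rod_tip below 0.012 m and z of spring_mid in the frame of rod_tip below 0.0075 m and contact force between the fingers and spring above 0.5 N), for 0.1 s.
At the end, for the whole second after the job is handed in: the 65 mm tall, 40 mm wide spring stands at rest round the bare rod (axes within 12 mm and 10 degrees), its foot within 4 mm of the plate's top, let go; the short and the thin spring still stand within 30 mm of where they were (horizontal distance between spring_mid and rod_tip below 0.012 m and z of spring_mid in the frame of rod_tip below -0.0085 m and angle between the z axis of spring_mid and the z axis of rod_tip, either way round below 0.175 rad and linear speed of spring below 0.02 m/s and angle between each of short_spring_mid, thin_spring_mid's own z axis and vertical below 0.3 rad and distance of each of short_spring_mid, thin_spring_mid from where it was at the start of the episode below 0.03 m); the robot touches nothing.
It fails at once if the short or the thin spring is knocked over or moved by more than 50 mm (distance of any of short_spring_mid, thin_spring_mid from where it was at the start of the episode above 0.05 m or angle between any of short_spring_mid, thin_spring_mid's own z axis and vertical above 0.6 rad).
It fails at once if the spring is rammed down on the die set with more than 40 N (contact force between spring and die_set above 40 N).
It also fails if it takes over 40 s, if anything falls off the work surface, if the arm or the gripper's body presses on something with over 40 N, if the wrist force passes 120 N, or if a joint passes its speed limit or range.

## Working session

There is one attempt and no reset: what is moved stays moved. The work goes in short steps, Python scripts to look and compute and a shell command to move; the robot and the scene stay as the last step left them, time stands still between calls to the robot, and variables do not carry over. Pictures are saved under pics/ and viewed, at most 10 in all, crops included, and the job is handed in when it is done.

```bash
mkdir -p pics; cat > h.py <<'E'
import sys; sys.path.insert(0,'.')
import numpy as np, cv2
from cell import manip, imaging, order
from scipy.spatial.transform import Rotation as R
def shot(n,f):
    g=imaging.grab_frame(n); cv2.imwrite(f,g["pixels"][:,:,::-1]); np.savez(f[:-4],**{k:np.array(v) for k,v in g.items()}); return g
def proj(g,P):
    E=np.array(g["extrinsics"]); c=E[:3,:3]@np.asarray(P,float)+E[:3,3]
    return np.array([g["fx"]*c[0]/c[2]+g["cx"], g["fy"]*c[1]/c[2]+g["cy"]])
def ray(g,u,v,z):
    E=np.array(g["extrinsics"]); Rm=E[:3,:3]; o=-Rm.T@E[:3,3]
    d=Rm.T@np.array([(u-g["cx"])/g["fx"],(v-g["cy"])/g["fy"],1]); return o+d*(z-o[2])/d[2]
def tool(P):
    s=manip.sense(); return R.from_rotvec(s["ee_rot"]).inv().apply(np.asarray(P)-s["tool_pos"])/0.04
E
python3 - <<'E'
from h import *
a=shot("top","pics/top.png");b=shot("scene","pics/scene.png")
for g in(a,b):
    E=np.array(g["extrinsics"]);print(g["fx"],-E[:3,:3].T@E[:3,3])
s=manip.sense();print(s);print(R.from_rotvec(s["ee_rot"]).as_matrix().round(3))
E
```

```text
347.31196739475195 [0.39451305 0.01834057 0.73089211]
474.85040378446126 [1.01623108 0.58004832 0.62662382]
{'clock': 0.1, 'joints': array([ 1.04790302e+00,  3.59432213e-01,  1.51133339e+00, -3.18235422e-05,
        1.27251984e+00, -1.15111616e-01]), 'joint_vel': array([-0.00052672, -0.00218761, -0.00109904,  0.00018862,  0.00111571,
       -0.0011972 ]), 'joint_torque': array([-2.83963846e-04, -5.28652561e+01, -2.79349726e+01, -2.70007213e-04,
        5.05136442e-03, -3.69220814e-07]), 'tool_pos': array([0.237672  , 0.55027874, 0.25253458]), 'ee_rot': array([-6.35996866e-01, -3.07602860e+00,  2.53945371e-03]), 'force': array([ 0.20842092,  0.90153855, -0.07647077]), 'moment': array([ 0.05111702, -0.02178995,  0.00210714]), 'grip_force': 0.0, 'opening': 0.08555360301701308}
[[-0.918  0.397 -0.001]
 [ 0.397  0.918 -0.001]
 [ 0.    -0.002 -1.   ]]
```

View pics/top.png

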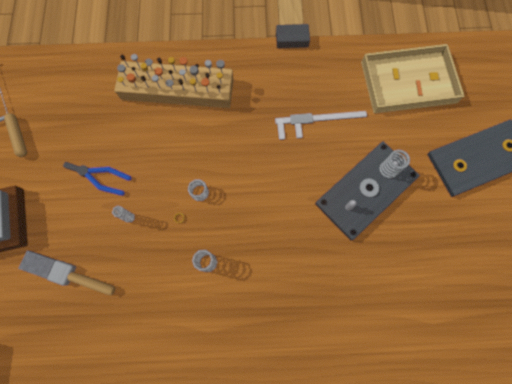

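View pics/scene.png

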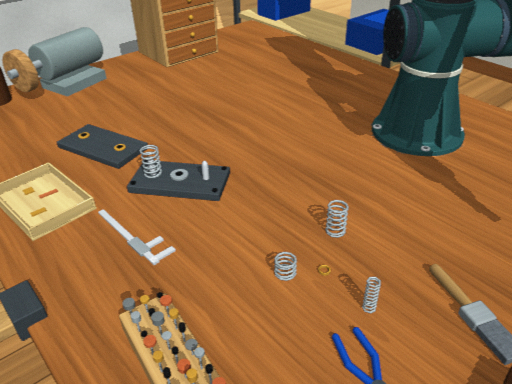

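The top view shows the target spring at about (205,261), the short one at (198,190), the thin one at (123,214), the bare rod at (351,206) and the fitted spring at (398,160). I'll zoom in on both.

```bash
python3 - <<'E'
import cv2,numpy as np
t=cv2.imread("pics/top.png");s=cv2.imread("pics/scene.png")
f=lambda i,x,y,w,h:cv2.resize(i[y:y+h,x:x+w],(400,300),interpolation=cv2.INTER_CUBIC)
cv2.imwrite("pics/crop1.png",np.vstack([np.hstack([f(t,180,232,80,60),f(t,310,140,120,90)]),np.hstack([f(s,297,188,80,60),f(s,120,132,120,90)])]))
E
```

```text
(no output)
```

View pics/crop1.png

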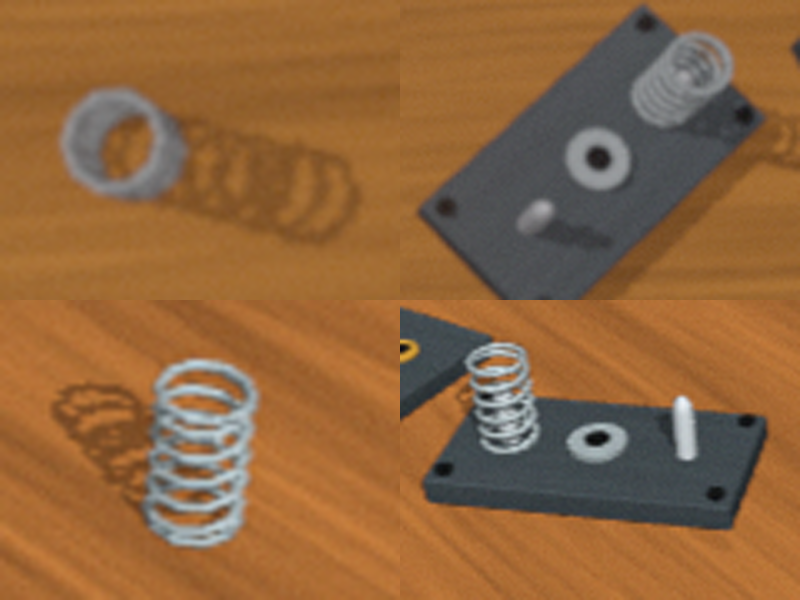

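The crops show the spring's top ring at top (203,260.5) and scene (338,205.5). The rod tip is at top (353,201.5) and scene (205,161), and the fitted spring's top ring is at top (401,158.5) and scene (149.5,149).

```bash
python3 - <<'E'
from h import *
L=lambda f:{k:v for k,v in np.load(f).items()}
a=L("pics/top.npz");b=L("pics/scene.npz")
p=lambda n,g,u,v,z:print(n,ray(g,u,v,z).round(4))
p("spr",a,203,260.5,.065);p("spr",b,338.2,205.6,.065)
p("rod",a,353,201.5,.063);p("rodbase",a,347.5,207.5,.02);p("rod",b,204.9,161.5,.064);p("rodbase",b,206.1,178,.02)
p("fit",a,401,158.5,.085);p("fit",b,149.4,149.3,.085)
p("short",a,198,190,.035);p("thin",a,121,213,.06)
E
```

```text
spr [0.4511 0.1252 0.065 ]
spr [0.4519 0.1302 0.065 ]
rod [ 0.5563 -0.1708  0.063 ]
rodbase [ 0.5541 -0.1701  0.02  ]
rod [ 0.5531 -0.1661  0.064 ]
rodbase [ 0.5537 -0.167   0.02  ]
fit [ 0.6352 -0.2688  0.085 ]
fit [ 0.6334 -0.2591  0.085 ]
short [0.5991 0.1415 0.035 ]
thin [0.5498 0.2886 0.06  ]
```

```bash
python3 -m inch '80 -9.1 -7.57 1.3 0; 80 -9.1 -7.57 1.3 0; 80 -9.1 -7.57 1.3 0; 80 -9.1 -7.57 1.3 0; 80 -9.1 -7.57 1.3 0; 80 -9.1 -7.57 1.3 0; 80 -9.1 -7.57 1.3 0; 80 -9.1 -7.57 1.3 0; 80 -9.1 -7.57 1.3 0; 80 -9.1 -7.57 1.3 0'; python3 -m inch '80 0 0 0 0;80 0 0 0 0'
python3 - <<'E'
from h import *
g=shot("wrist","pics/w1.png")
s=manip.sense();print(s["tool_pos"],s["ee_rot"],s["clock"],tool([.4515,.128,.045]))
E=np.array(g["extrinsics"]);print(g["fx"],-E[:3,:3].T@E[:3,3]);
for p in([.4515,.128,.065],[.4515,.128,0]):print(proj(g,p))
E
```

```text
clock: 1.35
tool_pos: [0.4514, 0.1287, 0.2011]
ee_rot: [-0.637, -3.075, -0.0]
force: [0.4, -0.3, 0.2]
opening: 0.0801
grip_force: 0.0
clock: 1.6
tool_pos: [0.4515, 0.1294, 0.2014]
ee_rot: [-0.633, -3.077, -0.0]
force: [-0.5, 0.4, 0.4]
opening: 0.08
grip_force: 0.0
[0.45161749 0.12929187 0.20136945] [-6.33672561e-01 -3.07700581e+00  3.67659725e-05] 1.65 [-0.01010459 -0.03072742  3.90923699]
291.58423838761627 [0.38177824 0.15975409 0.32068092]
[255.46147414 187.25365981]
[255.82486559 170.72550675]
```

View pics/w1.png

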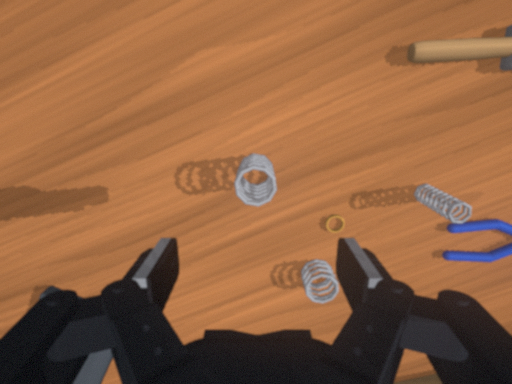

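The wrist view shows the target spring's top ring at (256,186), and the estimate predicted (255,187), so they agree. I'll descend and grip.

```bash
python3 -m inch '80 0 -0.03 1 0; 80 0 -0.03 2 0; 80 0 -0.03 3 0; 80 0 -0.03 3.5 0; 80 0 -0.03 3.9 0; 80 0 -0.03 3.9 0; 80 0 -0.03 3.9 0' 40; python3 -m inch '60 0 0 0 0; 50 0 0 0 0; 45 0 0 0 0; 40 0 0 0 0; 36 0 0 0 0; 34 0 0 0 0; 34 0 0 0 0; 34 0 0 0 0;34 0 0 0 0' 40
```

```text
clock: 2.52
tool_pos: [0.4519, 0.1276, 0.0458]
ee_rot: [0.635, 3.076, 0.0]
force: [-0.0, -0.7, -0.5]
opening: 0.0801
grip_force: 0.0
clock: 3.65
tool_pos: [0.4517, 0.1273, 0.0456]
ee_rot: [0.636, 3.076, -0.0]
force: [-0.2, -0.9, 4.3]
opening: 0.0373
grip_force: 39.0
```

```bash
python3 -m inch '30 0 0 -0.3 0; 30 0 0 -1 0; 30 0 0 -2 0; 30 0 0 -3 0; 30 0 0 -3 0; 30 0 0 -3 0'
python3 - <<'E'
from h import *
g=shot("wrist","pics/w2.png");b=shot("scene","pics/s2.png")
cv2.imwrite("pics/c2.png",cv2.resize(np.hstack([g["pixels"],b["pixels"]])[:,:,::-1],(800,300)))
s=manip.sense();print(s["tool_pos"],s["ee_rot"],s["clock"],tool([.555,-.168,.165]))
for z in(.185,.12):print(proj(g,[*s["tool_pos"][:2],z]),proj(b,[*s["tool_pos"][:2],z]))
E
```

```text
clock: 4.4
tool_pos: [0.451, 0.1273, 0.1652]
ee_rot: [-0.636, -3.076, 0.0]
force: [-0.3, -0.3, -0.3]
opening: 0.0377
grip_force: 40.1
[0.45039143 0.12716356 0.1642316 ] [-6.35694934e-01 -3.07412985e+00  1.45573915e-03] 4.5 [-5.32735281 -5.73667674 -0.02282616]
[255.41760806 296.33227172] [343.2518309  150.75952577]
[256.12799341 228.22429338] [340.0538453  180.98157323]
```

View pics/c2.png

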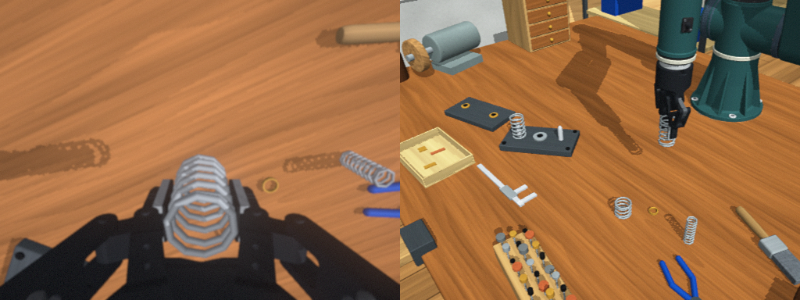

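The spring is held upright: its top ring is at wrist (256,288), and the other two springs still stand in place. Next I'll carry it above the rod.

```bash
python3 -m inch '30 -1 -1.08 0 0; 30 -2 -2.16 0 0; 30 -3 -3.24 0 0; 30 -4 -4.32 0 0; 30 -4.8 -5.2 0 0; 30 -5.33 -5.74 0 0; 30 -5.33 -5.74 0.2 0; 30 -5.33 -5.74 0.4 0; 30 -5.33 -5.74 0.4 0; 30 -5.33 -5.74 0.4 0'
python3 - <<'E'
from h import *
g=shot("wrist","pics/w3.png");b=shot("scene","pics/s3.png");t=shot("top","pics/t3.png")
f=lambda g,x,y,w,h:cv2.resize(g["pixels"][y:y+h,x:x+w,::-1],(400,300),interpolation=cv2.INTER_CUBIC)
cv2.imwrite("pics/c3.png",np.vstack([np.hstack([f(g,0,0,512,384),f(g,176,164,160,120)]),np.hstack([f(b,160,100,80,60),f(b,120,80,160,120)])]))
s=manip.sense();p=s["tool_pos"];print(p,s["ee_rot"],s["clock"],tool([.555,-.168,.165]))
F=p[2]-.045
for q in([*p[:2],F],[.555,-.168,.065],[.555,-.168,.02]):print(proj(g,q),proj(b,q),proj(t,q))
E
```

```text
clock: 5.75
tool_pos: [0.5558, -0.167, 0.1491]
ee_rot: [-0.634, -3.076, -0.0]
force: [0.2, 1.0, -0.3]
opening: 0.0374
grip_force: 40.2
[ 0.556373   -0.16757646  0.14970638] [ 6.34926604e-01  3.07615603e+00 -3.47665858e-04] 5.9 [ 0.02708757 -0.02335065 -0.38235535]
[256.09003079 230.6830631 ] [201.62468475 145.67671091] [356.99542961 196.04429993]
[255.06548276 206.43037069] [203.64243699 161.08134446] [351.89027965 201.9260112 ]
[255.45197517 188.79396055] [205.36636679 178.02899392] [346.44580513 207.13728339]
```

View pics/c3.png

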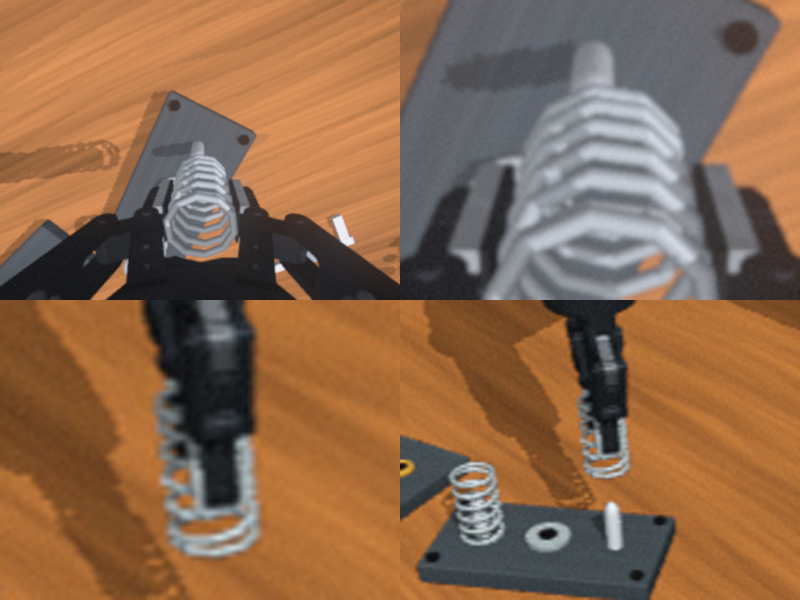

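The spring hangs over the rod: its foot ring is at scene (203,146.5), the rod tip at scene (204.5,161), and the rod base at wrist (253.6,182). An overlay of the model will show the small lateral offset.

```bash
python3 - <<'E'
from h import *
L=lambda f:{k:v for k,v in np.load(f).items()}
s=manip.sense();p=s["tool_pos"];M=R.from_rotvec(s["ee_rot"]).as_matrix()
S=5
def ov(f,x,y,w,h,out=[]):
    g=L(f);S=400/w;im=cv2.resize(g["pixels"][y:y+h,x:x+w,::-1],None,fx=S,fy=S,interpolation=cv2.INTER_CUBIC)
    def c(P,r,col):
        q=np.array([(proj(g,np.array(P)+[r*np.cos(a),r*np.sin(a),0])-[x,y]+.5)*S for a in np.linspace(0,6.283,40)]);cv2.polylines(im,[q.astype(np.int32)],True,col,1)
    F=p[2]-.0455
    c([*p[:2],F],.020,(0,0,255));c([*p[:2],F+.065],.020,(0,255,255))
    c([.555,-.168,.02],.007,(0,255,0));c([.555,-.168,.057],.007,(255,255,0))
    return im
cv2.imwrite("pics/c4.png",np.hstack([ov("pics/w3.npz",206,170,100,150),ov("pics/s3.npz",170,90,70,105)]))
g=L("pics/w3.npz");q=np.array([*p[:2],p[2]-.045])
for i in range(2):print(proj(g,q+M[:,i]*.01)-proj(g,q))
E
```

```text
[ 1.31729304e-02 -1.51502900e+01]
[16.28819237  0.03321216]
```

View pics/c4.png

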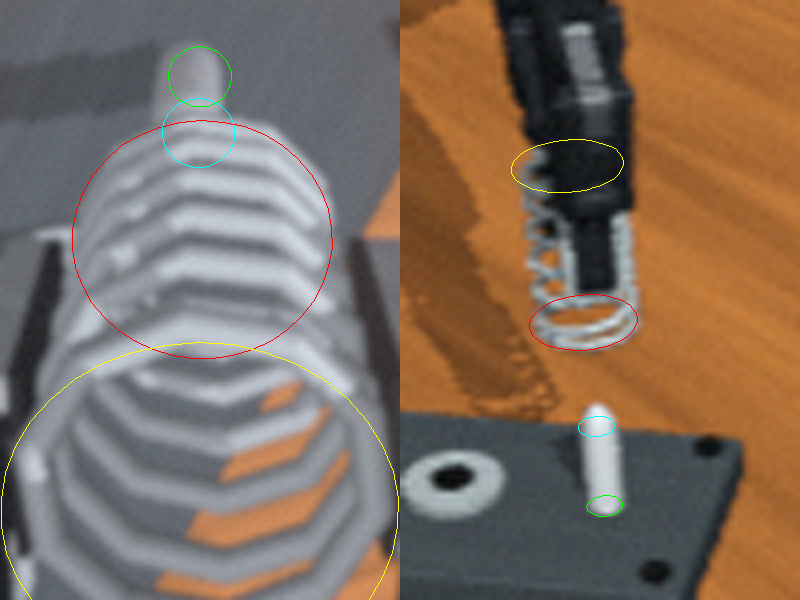

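The overlay fits within about 2 mm, against 8 mm of clearance, so I'll lower with a small correction.

```bash
python3 -m inch '30 0.02 -0.04 0 0; 30 0.02 -0.04 0.3 0; 30 0.02 -0.04 0.6 0; 30 0.02 -0.04 0.8 0; 30 0.02 -0.04 1.0 0; 30 0.02 -0.04 1.2 0; 30 0.02 -0.04 1.4 0; 30 0.02 -0.04 1.5 0;30 0.02 -0.04 1.5 0'
python3 - <<'E'
from h import *
g=shot("wrist","pics/w5.png");b=shot("scene","pics/s5.png")
f=lambda g,x,y,w,h:cv2.resize(g["pixels"][y:y+h,x:x+w,::-1],(400,300),interpolation=cv2.INTER_CUBIC)
cv2.imwrite("pics/c5.png",np.hstack([f(g,156,164,200,150),f(b,160,120,100,75)]))
s=manip.sense();print(s["tool_pos"],s["force"],tool([.555,-.168,.066]))
E
```

```text
clock: 7.02
tool_pos: [0.5547, -0.1691, 0.089]
ee_rot: [-0.636, -3.076, 0.0]
force: [-0.0, -0.4, -1.1]
opening: 0.0375
grip_force: 40.2
[ 0.5549892  -0.16922803  0.08949794] [ 0.36197818 -0.01285524 -0.63165546] [0.01214792 0.02836266 0.58744043]
```

View pics/c5.png

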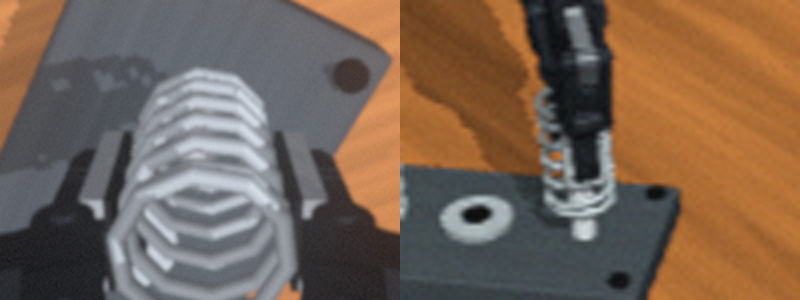

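The spring is threaded: in the scene view the rod comes out below the foot ring, roughly centred, with no contact force. I'll lower it slowly from here.

```bash
python3 -m inch '30 0 0 0.1 0; 30 0 0 0.2 0; 30 0 0 0.3 0; 30 0 0 0.4 0; 30 0 0 0.45 0; 30 0 0 0.5 0; 30 0 0 0.5 0; 30 0 0 0.5 0'; python3 -m inch '30 0 0 0.025 0; 30 0 0 0.05 0; 30 0 0 0.05 0; 30 0 0 0.05 0'
```

```text
clock: 8.12
tool_pos: [0.5549, -0.1692, 0.0694]
ee_rot: [0.636, 3.076, -0.0]
force: [-0.3, -0.5, -0.8]
opening: 0.0378
grip_force: 40.2
clock: 8.62
tool_pos: [0.5549, -0.1692, 0.0673]
ee_rot: [0.636, 3.076, -0.0]
force: [0.2, 0.8, -1.1]
opening: 0.0373
grip_force: 40.2
```

```bash
python3 -m inch '30 0 0 0.02 0; 30 0 0 0.02 0; 30 0 0 0.02 0'; python3 -m inch '30 0 0 0.02 0; 30 0 0 0.02 0;30 0 0 0.02 0'
```

```text
clock: 9.0
tool_pos: [0.5548, -0.1692, 0.0665]
ee_rot: [-0.636, -3.076, 0.0]
force: [-0.5, -0.1, -1.3]
opening: 0.0379
grip_force: 40.2
clock: 9.38
tool_pos: [0.5549, -0.1692, 0.0658]
ee_rot: [0.636, 3.076, -0.0]
force: [1.3, -0.0, -0.5]
opening: 0.0372
grip_force: 40.3
```

```bash
for i in 1; do python3 -m inch '30 0 0 0.02 0; 30 0 0 0.02 0;30 0 0 0.02 0'; python3 -m inch '30 0 0 0.02 0; 30 0 0 0.02 0;30 0 0 0.02 0'; done
python3 - <<'E'
from h import *
b=shot("scene","pics/s6.png");cv2.imwrite("pics/c6.png",cv2.resize(b["pixels"][120:195,160:260,::-1],(800,600),interpolation=cv2.INTER_CUBIC))
E
```

```text
clock: 9.75
tool_pos: [0.555, -0.1692, 0.0656]
ee_rot: [0.636, 3.076, -0.0]
force: [-1.6, 0.4, 6.4]
opening: 0.0374
grip_force: 40.7
clock: 10.12
tool_pos: [0.555, -0.1692, 0.0656]
ee_rot: [0.636, 3.076, -0.001]
force: [-2.9, 1.7, 13.9]
opening: 0.0375
grip_force: 41.0
```

View pics/c6.png

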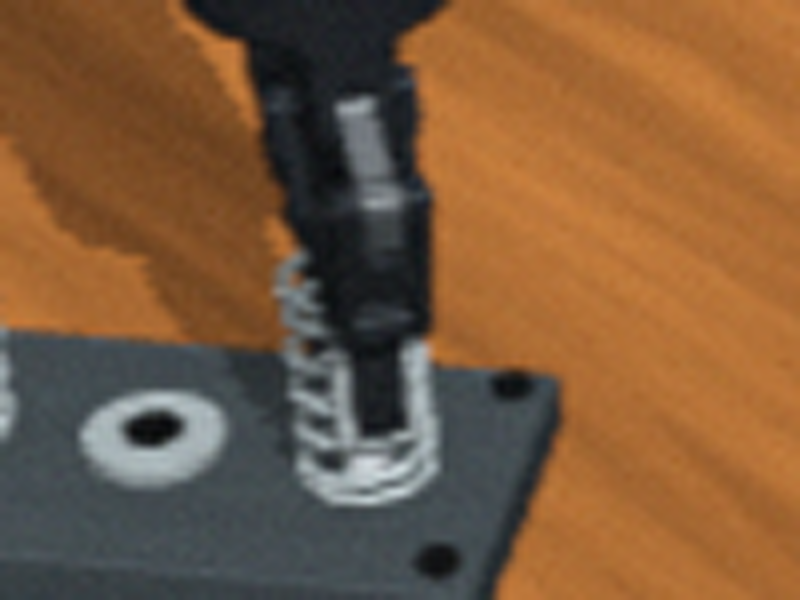

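The spring stands on the plate round the rod, with 14 N of contact at the expected height. I'll ease the push off, let go and retreat.

```bash
python3 -m inch '30 0 0 -0.02 0; 30 0 0 -0.02 0; 44 0 0 -0.02 0; 50 0 0 -0.02 0; 56 0 0 -0.02 0; 62 0 0 -0.02 0; 66 0 0 -0.02 0; 66 0 0 -0.02 0; 66 0 0 -0.02 0'; python3 -m inch '66 0 0 -0.3 0; 66 0 0 -0.8 0; 66 0 0 -1.5 0; 66 0 0 -2.5 0; 66 0 0 -3.5 0; 66 0 0 -3.5 0;66 0 0 -3.5 0;66 0 0 -3.5 0'
python3 - <<'E'
from h import *
b=shot("scene","pics/s7.png");cv2.imwrite("pics/c7.png",cv2.resize(b["pixels"][90:330,100:420,::-1],(800,600),interpolation=cv2.INTER_CUBIC))
E
```

```text
clock: 11.3
tool_pos: [0.5548, -0.1692, 0.0649]
ee_rot: [-0.636, -3.076, 0.0]
force: [0.5, -0.6, -0.5]
opening: 0.066
grip_force: 0.0
clock: 12.3
tool_pos: [0.5538, -0.1687, 0.2037]
ee_rot: [-0.636, -3.074, -0.001]
force: [0.4, 0.2, -0.0]
opening: 0.0661
grip_force: 0.0
```

View pics/c7.png

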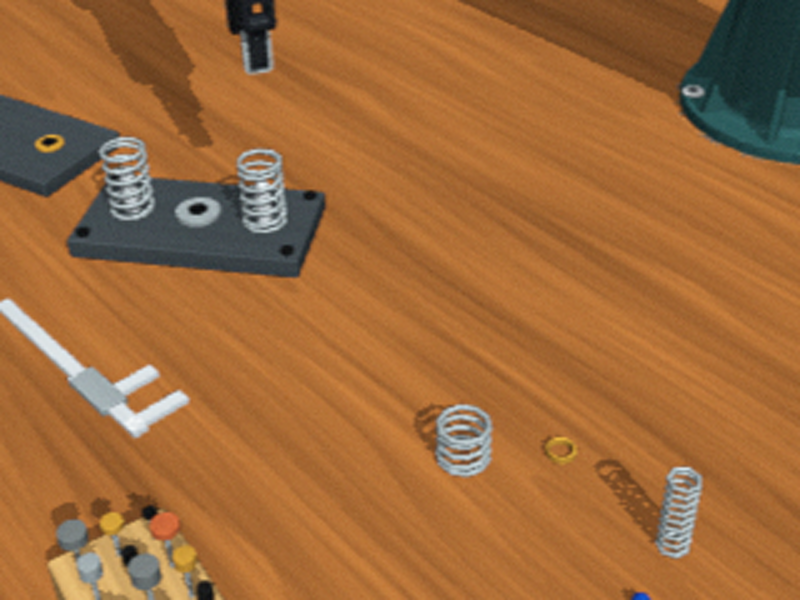

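The spring stands upright round the rod, the same height as its twin. The other two springs haven't moved and the gripper is clear.

```bash
python3 -c "
from cell import order;print(order.job_done())"
```

```text
the job is handed in; nothing more can be done
None
```

The matching spring stands fully down on the base plate round the bare rod and is let go, the short and thin springs were left where they stood, and the job is handed in; no verdict was returned.

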